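# Nip a ring gauge in the vise and start the lock bolt

### The arm

A 6-joint arm with a two-finger parallel gripper is mounted at the origin on the work surface. World frame = base frame: x ahead of the robot, y to its left, z up, the work surface at z = 0. Lengths are in m, angles in rad, forces in N, time in s.
With the tool pointing down it reaches from about 0.4 to 0.825 m from the base axis. Payload 7 kg.
Tool frame: the origin (TCP) lies at the very end of the fingers, on their centre line; the grasp point (between the pads) lies 19 mm behind it; z points along the fingers, y is the direction in which the jaws open and shut (so a half turn about z gives the same grasp; the last joint's range is limited). The gripper opens to 88 mm and grips with 3 to 60 N. Pads are 19 mm wide; open, the fingers measure 130 mm over their backs; the gripper's body (78 mm by 193 mm) begins 47 mm behind the grasp point.
Start: joints at [-0.826, 0.359, 0.012, 0, -1.224, -0.288], TCP at [0.298, -0.606, 0.227] pointing down, gripper open.
Joint ranges: [-3.07, 3.07], [-1.43, 2.12], [-1.02, 1.25], [-3.03, 1.67], [-3.05, -0], [-3.03, 3.03]. Speed limits (rad/s): [2.39, 2.39, 3.01, 3.14, 3.14, 3.14].

### API

Orientations are given as [roll, pitch, yaw] about the fixed x, y, z axes, in that order (R = Rz(yaw) Ry(pitch) Rx(roll)).
In Python, from plant import * gives the robot as it stands. The module is installed in compiled form; this text tells all that it offers.
- The arm moves only by the tool step_arm, never from a script. Its argument "motion" is a list that holds one entry, the list of rows, each a list of 6 numbers: the shift along the world's x, y, z in mm, then the turn, a rotation vector about the world's x, y, z in degrees. A call has exactly 8 rows; each row shifts and turns the commanded pose from where the row before left it; what a row does not reach is not made up. A row lasts 1/12 s, in which the tool goes at most 41.7 mm and 7.16 degrees, less where a joint would pass 70% of its speed; a pose out of reach is approached as far as the arm can. A call is refused whole if a number of a shift passes 41.7 or a number of a turn 7.16, either way. A call with a gripper value outside its range is refused whole. "fingers" is the opening, from 0 (shut) to 1 (fully open), set as the call begins (left out, the last holds). The fingers move at their own pace and stop on an object; the grip force is fixed at half the most. Time passes only in rows, so rows that do not move let the fingers close, or fill a call up. It gives the time, the measured TCP pose, the force and the opening at its end, in the units of the state.
- get_state(): the state, without advancing time (a new reading comes with each control period).
- get_image(name): name is "side" or "top" or "wrist"; returns (picture, depth): 384x512x3 uint8, blue, green, red; 384x512 float32, m along the optical axis (not along the pixel's ray), 0 where there is no reading.
- camera_model(name): a dict with "camera_matrix" (3x3 intrinsics, pixels), "dist" ([k1, k2, p1, p2, k3] as OpenCV has them; the pictures are not rectified), "R" (3x3) and "t" (3): a world point X has camera coordinates R X + t. Camera axes: x right, y down, z forward; pixel columns grow to the right and rows downward; lengths in m; the calibration is good to about 2 mm. A picture is of the moment at which its call begins: read the wrist's pose just before it. camera_model takes no time and is no camera call; for the wrist camera it gives the pose at the moment of the call.
- job_done(): hands the job in, once; it reports no verdict.
The state is a dict: "clock": time; "joints": joint angles; "joint_vel": joint speeds; "joint_efforts": joint torques, N m; "position": TCP position; "tool_rot": TCP orientation; "ft_force": force on the tool from outside, world axes, zero at the start; "moment": the same for the moment, N m; "opening": finger opening in m.
Only numpy, scipy, OpenCV 4.12 (cv2) and the standard library are available. Lean on these libraries where they do the work, as an engineer would, in place of code of your own. Each camera call takes 0.05 s, during which the arm holds its last target.

### The job

Slide the vise's moving jaw shut until it nips the thread ring gauge against the fixed jaw. Then turn the lock bolt's crank backward (anticlockwise from above) until you notice its red pin drop as the threads fall together, turn it forward (clockwise) one full turn from there so that the bolt is started, and finish while still gripping the crank knob, holding it still with the jaw shut. Leave the sine bar, the brass wobble centre and the black indicator back where they are.

Things in the scene. Friction and masses are not known exactly. Their poses are not given: they have to be found in the camera images.
- vise: grey cast-iron machine vise, bolted down: bed 90 wide (x) by 330 long (y), bed top 30 mm above the bench. Origin on the bench under the bed's middle; its y axis runs along the slide, from the fixed jaw (at -y, face at y = -130 mm, 76 mm high, 90 wide) towards the moving jaw; z up
- jaw (a joint): slide of the moving jaw in m: 0 fully open, grows as it moves towards the fixed jaw (the vise's -y). The gap between the jaw faces is 105 mm minus this value, so the ring gauge is nipped at 0.055. It starts 30 to 55 mm short of that. It takes about 2 to 4 N to push shut (a spring helps) and 12 N to pull open, and stays where left
- tab (a point): grasp point on the yellow upright push tab at the tail of the moving jaw, 22.5 mm below its top: tab 12 mm thick along the vise's y, 40 wide along x, top 96 mm above the bench, free for 44 mm below its top. It can be pinched or pushed along the vise's y; it moves with the jaw. It lies 115 mm from the spindle along the vise's +y
- spindle (a point): point on the vertical axis of the lock bolt and crank, at the height of the top of the crank arm (100 mm above the bench); moves with the jaw
- crank (a joint): turn of the lock bolt's crank in rad, grows FORWARD (clockwise seen from above); at 0 the arm points to the vise's -x; it starts between -0.5 and 0.5. Turns with a few N at most at the knob. The thread start lies at an unknown angle, 0.6 to 2.8 rad backward of the start position; at about 0.65 rad backward past the drop it meets a firm stop. Turned forward before the drop it jams within 2.7 rad; after the drop it runs forward 1.35 turns to a firm stop
- stem (a joint): how far the bolt's red pin has sunk, in m: about 0.0006 before the drop, jumps to about 0.0065 at the drop, then sinks 6 mm per turn forward (about 0.0127 after one turn)
- pin_top (a point): centre of the top of the red pin (13 mm diameter) that sticks up through the crank hub: 15 mm above the hub before the drop, 9 mm after it, 3.5 mm after one turn forward
- knob: black upright crank knob, cylinder 18 mm diameter, 44 mm tall, origin at its middle, 26 mm above the top of the crank arm, its top 148 mm above the bench. It stands 55 mm from the spindle, spins freely on its own axis, and can slide 6 mm in or out along the arm, so it can be gripped and led round in a circle without turning the hand; the pin drops independently of the knob, which stays at its height
- ring_mid (a point): centre of the loose knurled steel thread ring gauge, 50 mm outside diameter, 28 mm hole, 22 mm tall, lying flat on the vise bed between the jaws (centre 41 mm above the bench); it needs no handling, the jaw pushes it
- sine_bar: green sine bar, 24 by 130 by 30 mm (bystander), origin under its middle
- wobbler: brass wobble centre standing upright, 22 mm diameter, 62 mm tall (bystander), origin under its middle
- indicator_back: black bakelite indicator back, disc 56 mm diameter, 7 mm thick with a lug 20 mm high (bystander), origin under its middle
Things that resemble listed ones, but are neither listed nor needed, are in the scene too. What is shaped like the part that bears ring_mid but pink is not meant.

How it is judged:
By the outcome, as a careful person would: the job done as asked, in the order asked, and still so for the second after the job is handed in, while the arm keeps its last pose, push and grip.
It also fails if it takes over 72 s, if anything falls off the work surface, if the arm or the gripper's body presses on something with over 40 N, if the wrist force passes 120 N, or if a joint passes its speed limit or range.

## Working session

There is one attempt and no reset: what is moved stays moved. The work goes in short steps, Python scripts to look and compute and a tool call to move; the robot and the scene stay as the last step left them, time stands still between calls to the robot, and variables do not carry over. Pictures are saved under pics/ and viewed, and the job is handed in when it is done.

Besides the shell and the picture viewer there is one more tool, called after "Emit:" in YAML: its name, and indented under it one key for each argument. step_arm: Moves the arm, as the interface text tells. Its arguments: {"type":"object","properties":{"motion":{"type":"array"},"fingers":{"type":"number"}},"required":["motion"]}

```bash
mkdir -p pics; cat > h.py <<'E'
from plant import *
import numpy as np, cv2
def snap(n,tag):
    m=camera_model(n); im,d=get_image(n)
    cv2.imwrite(f'pics/{tag}.png',im); np.savez(f'pics/{tag}.npz',im=im,d=d,K=m['camera_matrix'],dist=m['dist'],R=m['R'],t=m['t'])
def pt(tag,u,v,depth=None):
    z=np.load(f'pics/{tag}.npz'); K,dist,R,t=[np.array(z[k]) for k in('K','dist','R','t')]
    n=cv2.undistortPoints(np.array([[[u,v]]],float),K,dist)[0,0]
    dd=z['d'][int(round(v)),int(round(u))] if depth is None else depth
    return R.T@(np.array([n[0],n[1],1])*dd-t.ravel())
def ray(tag,u,v,zz):
    z=np.load(f'pics/{tag}.npz'); K,dist,R,t=[np.array(z[k]) for k in('K','dist','R','t')]
    n=cv2.undistortPoints(np.array([[[u,v]]],float),K,dist)[0,0]
    d=R.T@np.array([n[0],n[1],1]); c=-R.T@t.ravel()
    return c+d*(zz-c[2])/d[2]
def proj(tag,X):
    z=np.load(f'pics/{tag}.npz'); K,dist,R,t=[np.array(z[k]) for k in('K','dist','R','t')]
    return cv2.projectPoints(np.array(X,float).reshape(-1,1,3),cv2.Rodrigues(R)[0],t.ravel(),K,dist)[0][:,0]
def crop(tag,u0,v0,u1,v1,s,out):
    im=cv2.imread(f'pics/{tag}.png')[v0:v1,u0:u1]
    cv2.imwrite(f'pics/{out}.png',cv2.resize(im,None,fx=s,fy=s,interpolation=cv2.INTER_CUBIC))
E
python3 - <<'E'
from h import *
np.set_printoptions(precision=4,suppress=True)
print(get_state())
for n in('top','side','wrist'): snap(n,n+'0')
E
```

```text
{'clock': 0.0, 'joints': array([-0.8259,  0.3594,  0.011 , -0.0004, -1.2241, -0.2881]), 'joint_vel': array([-0.0002,  0.0005,  0.0012, -0.0009,  0.0001, -0.0009]), 'joint_efforts': array([ -0.0002, -58.2722,  29.3054,   6.9972,   0.0068,  -0.0002]), 'position': array([ 0.2975, -0.6053,  0.2256]), 'tool_rot': array([ 3.1399, -0.0002, -2.6849]), 'ft_force': array([0.574 , 0.6295, 0.0163]), 'moment': array([-0.0179,  0.0132,  0.0049]), 'opening': 0.08758753593831127}
```

View pics/top0.png

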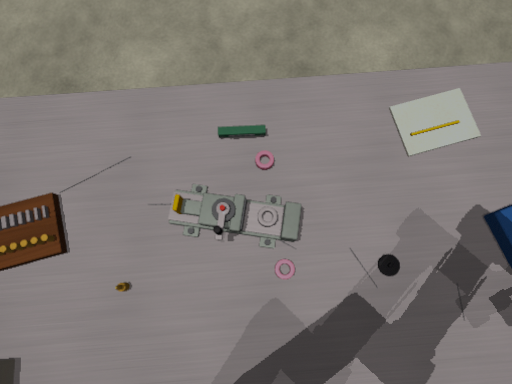

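View pics/side0.png

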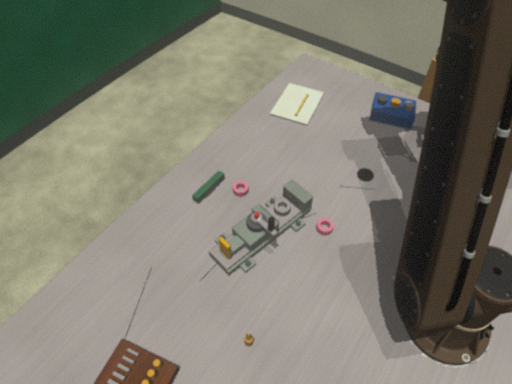

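View pics/wrist0.png

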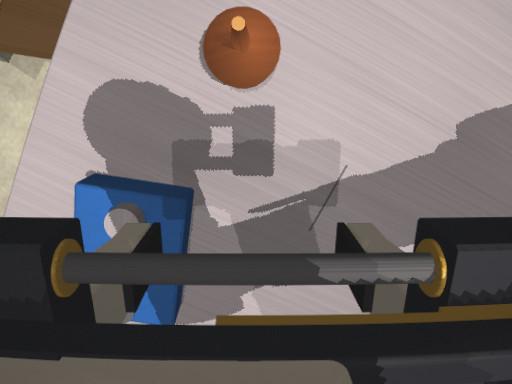

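```bash
python3 - <<'E'
from h import *
np.set_printoptions(precision=4,suppress=True)
crop('top0',150,170,320,260,4.5,'c1'); crop('side0',190,160,350,280,5,'c2')
for n,u,v in [('tab',177,203),('spin',222,208),('knob',218,230),('ring',268,208),('fixed',291,221),('sine',242,131),('wob',122,287),('ind',389,265),('bench',330,200)]: print(n,pt('top0',u,v))
E
```

```text
tab [0.5827 0.1791 0.0966]
spin [0.5584 0.0701 0.1173]
knob [0.504  0.0787 0.1474]
ring [ 0.5611 -0.0391  0.0544]
fixed [ 0.521  -0.0913  0.077 ]
sine [0.7812 0.013  0.031 ]
wob [0.3969 0.3328 0.0325]
ind [ 0.3993 -0.3311  0.0199]
bench [ 0.5797 -0.2081 -0.001 ]
```

View pics/c1.png

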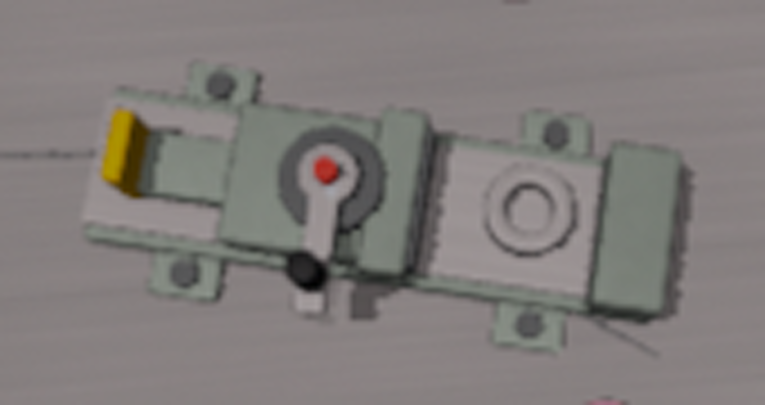

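View pics/c2.png

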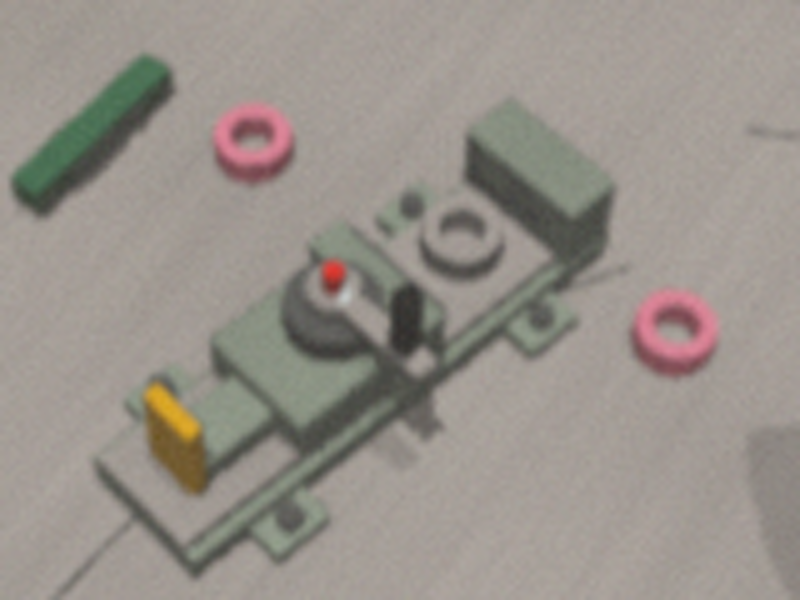

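```bash
python3 - <<'E'
from h import *
np.set_printoptions(precision=4,suppress=True)
f=lambda x,y:(150+x/4.5,170+y/4.5)
P=[ray('top0',*f(x,y),.076)[:2] for x,y in [(612,143),(683,152),(660,318),(590,308)]]
print(P)
v=(P[0]-P[3]); print('xdir from fixed jaw deg',np.degrees(np.arctan2(v[1],v[0])))
T=ray('top0',*f(122,147),.096);S=ray('top0',*f(325,168),.117);H=ray('top0',*f(303,270),.148)
print('tab',T,'spin',S,'knob',H)
d=T[:2]-S[:2];print(np.linalg.norm(d),np.degrees(np.arctan2(d[1],d[0])), np.linalg.norm(H-S), )
d=T[:2]-np.mean(P,0);print(np.degrees(np.arctan2(d[1],d[0])))
g=lambda x,y:(190+x/5,160+y/5)
for n,x,y,z in [('tab',173,407,.096),('pin',333,270,.117),('knobtop',405,292,.148)]:print(n,ray('side0',*g(x,y),z), pt('side0',*g(x,y)))
# two-ray triangulation
def tri(a,b):
    o=[]
    for t,(u,v) in(('top0',a),('side0',b)):
        p=ray(t,u,v,0);q=ray(t,u,v,.2);o.append((p,(q-p)/np.linalg.norm(q-p)))
    A=np.zeros((3,3));B=np.zeros(3)
    for p,d in o:
        M=np.eye(3)-np.outer(d,d);A+=M;B+=M@p
    return np.linalg.solve(A,B)
print(tri(f(122,147),g(173,407)),tri(f(325,168),g(333,270)),tri(f(303,270),g(405,292)))
E
```

```text
[array([ 0.5694, -0.0837]), array([ 0.5614, -0.1219]), array([ 0.4728, -0.1004]), array([ 0.481 , -0.0637])]
xdir from fixed jaw deg -12.75417524777356
tab [0.5836 0.1789 0.096 ] spin [0.56   0.0695 0.117 ] knob [0.5041 0.0801 0.148 ]
0.11194012237204022 77.81191396728698 0.06478856933717157
77.0419319876764
tab [0.5852 0.1832 0.096 ] [0.5845 0.184  0.0978]
pin [0.5586 0.0744 0.117 ] [0.5603 0.072  0.1129]
knobtop [0.5077 0.0824 0.148 ] [0.5082 0.0816 0.1467]
[0.586  0.1806 0.0907] [0.5614 0.0702 0.1099] [0.5062 0.081  0.1463]
```

```bash
python3 - <<'E'
from h import *
np.set_printoptions(precision=4,suppress=True)
for n in('top','side','wrist'):
    m=camera_model(n);R=np.array(m['R']);t=np.array(m['t']).ravel();print(n,'pos',-R.T@t,'fwd',R[2],'right',R[0],m['camera_matrix'][0][0])
s=get_state();from scipy.spatial.transform import Rotation as Ro
T=Ro.from_euler('xyz',s['tool_rot']).as_matrix();m=camera_model('wrist');R=np.array(m['R']);t=np.array(m['t']).ravel()
print('cam in tool',T.T@(-R.T@t-s['position']),'fwd',T.T@R[2],'right',T.T@R[0])
E
```

```text
top pos [ 0.4049 -0.0087  0.9478] fwd [ 0.2204 -0.0125 -0.9753] right [-0.0761 -0.9971 -0.0044] 361.084680430206
side pos [0.2064 0.586  0.9936] fwd [ 0.3432 -0.5146 -0.7858] right [-0.8226 -0.5685  0.0131] 396.68917699367876
wrist pos [ 0.2336 -0.637   0.3849] fwd [ 0.2378  0.1174 -0.9642] right [-0.4404  0.8978  0.0007] 341.63655692398686
cam in tool [ 0.0713  0.0001 -0.159 ] fwd [-0.2653 -0.0007  0.9642] right [-0.0007  1.      0.0006]
```

Emit:
step_arm:
  motion:
    - [[12,34,0,0,0,6.4],[12,34,0,0,0,6.4],[12,34,0,0,0,6.4],[12,34,0,0,0,6.4],[12,34,0,0,0,6.4],[12,34,0,0,0,6.4],[12,34,0,0,0,6.4],[12,34,0,0,0,6.4]]
  fingers: 0

```text
clock: 0.82
position: [0.3937, -0.3321, 0.2265]
tool_rot: [3.142, 0.0, -1.786]
ft_force: [0.3, -0.4, 0.6]
opening: 0.0401
```

```bash
python3 - <<'E'
from h import *
s=get_state();print(s['joints'],s['position'],s['tool_rot'],np.degrees(np.arctan2(s['position'][1],s['position'][0])))
E
```

```text
[-3.19182932e-01  9.43259844e-02 -3.35495185e-01 -1.49582713e-04
 -1.14102418e+00  1.04137528e-01] [ 0.39374809 -0.33207558  0.22647263] [ 3.14155803e+00  1.40336281e-04 -1.78590406e+00] -40.14330061239604
```

Emit:
step_arm:
  motion:
    - [[8.4,23,0,0,0,7.1],[8.4,23,0,0,0,7.1],[8.4,23,0,0,0,7.1],[8.4,23,0,0,0,7.1],[8.4,23,0,0,0,7.1],[8.4,23,0,0,0,7.1],[8.4,23,0,0,0,7.1],[8.4,23,0,0,0,7.1]]

```text
clock: 1.48
position: [0.4609, -0.1486, 0.2265]
tool_rot: [-3.142, 0.0, -0.794]
ft_force: [0.5, -0.8, 0.5]
opening: 0.0005
```

Emit:
step_arm:
  motion:
    - [[8.4,23,0,0,0,7.1],[8.4,23,0,0,0,7.1],[8.4,23,0,0,0,7.1],[8.4,23,0,0,0,7.1],[8.4,23,0,0,0,7.1],[8.4,23,0,0,0,7.1],[8.4,23,0,0,0,7.1],[8.4,23,0,0,0,7.1]]

```text
clock: 2.15
position: [0.5282, 0.0354, 0.2265]
tool_rot: [-3.142, 0.0, 0.198]
ft_force: [0.2, -0.5, 0.1]
opening: 0.0004
```

```bash
python3 - <<'E'
from h import *
s=get_state();print(s['joints'],s['position'],s['tool_rot'])
snap('wrist','w1')
E
```

```text
[ 4.37660056e-01  1.18862850e-01 -3.07281456e-01 -1.19734153e-04
 -1.14486387e+00  1.33094269e+00] [0.52815612 0.03542384 0.22645819] [-3.14153708e+00  2.31690056e-04  1.97756941e-01]
```

View pics/w1.png

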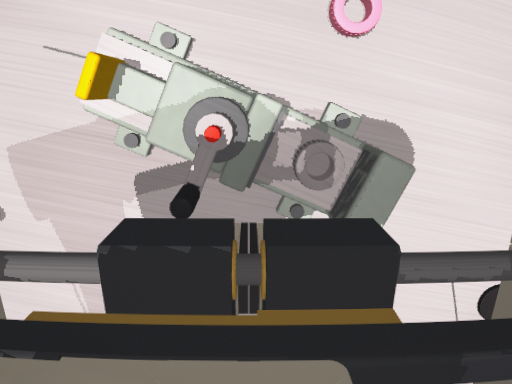

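```bash
python3 - <<'E'
from h import *
crop('w1',60,30,260,230,3.8,'c3')
E
```

```text
(no output)
```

View pics/c3.png

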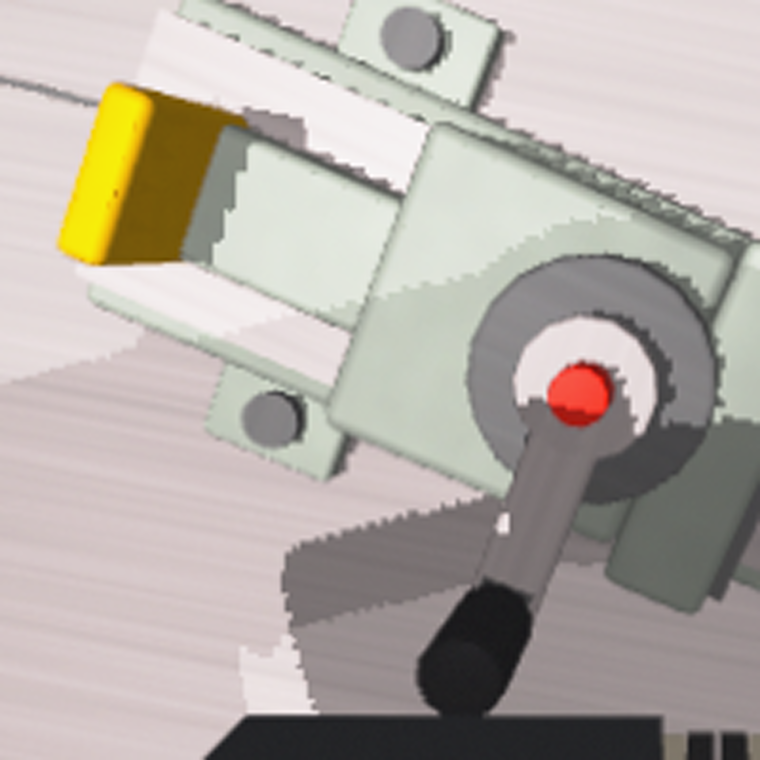

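```bash
python3 - <<'E'
from h import *
np.set_printoptions(precision=4,suppress=True)
f=lambda x,y:(60+x/3.8,30+y/3.8)
T=ray('w1',*f(106,172),.096);S=ray('w1',*f(579,390),.117);H=ray('w1',*f(460,678),.148)
print(T,S,H); print('depth',pt('w1',*f(106,172)),pt('w1',*f(579,390)),pt('w1',*f(460,678)))
d=T-S;print(np.hypot(*d[:2]),np.degrees(np.arctan2(d[1],d[0])))
d=H-S;print(np.hypot(*d[:2]),np.degrees(np.arctan2(d[1],d[0])))
A=ray('w1',*f(130,88),.096);B=ray('w1',*f(82,254),.096);d=A-B;print(np.linalg.norm(d),np.degrees(np.arctan2(d[1],d[0])))
for a,b in(((110,85),(60,245)),((150,92),(105,262))):
    d=ray('w1',*f(*a),.096)-ray('w1',*f(*b),.096);print(np.linalg.norm(d),np.degrees(np.arctan2(d[1],d[0])))
# two-view heights vs top0
t=lambda x,y:(150+x/4.5,170+y/4.5)
def tri(*L):
    A=np.zeros((3,3));B=np.zeros(3)
    for tg,(u,v) in L:
        p=ray(tg,u,v,0);q=ray(tg,u,v,.2);d=(q-p)/np.linalg.norm(q-p);M=np.eye(3)-np.outer(d,d);A+=M;B+=M@p
    return np.linalg.solve(A,B)
g=lambda x,y:(190+x/5,160+y/5)
print('tri',tri(('w1',f(106,172)),('side0',g(173,407))),tri(('w1',f(579,390)),('side0',g(333,270))),tri(('w1',f(460,678)),('side0',g(405,292))))
E
```

```text
[0.5878 0.1824 0.096 ] [0.5633 0.0712 0.117 ] [0.5082 0.082  0.148 ]
depth [0.5878 0.1822 0.0965] [0.5632 0.0712 0.1162] [0.5083 0.0819 0.1483]
0.11392371374362739 77.6004082045731
0.05618419290925062 168.9084467887231
0.037478508457225175 -11.165880923779943
0.03646011918665145 -12.60854111705744
0.03803388575830313 -9.64021960206595
tri [0.5869 0.1827 0.0942] [0.5618 0.0712 0.1106] [0.5079 0.082  0.1473]
```

Emit:
step_arm:
  motion:
    - [[8.4,22.3,0,0,0,6.9],[8.4,22.3,0,0,0,6.9],[8.4,22.3,0,0,0,6.9],[8.4,22.3,0,0,0,6.9],[8.4,22.3,0,0,0,6.9],[8.4,22.3,0,0,0,6.9],[8.4,22.3,0,0,0,6.9],[8.4,22.3,0,0,0,6.9]]

```text
clock: 2.87
position: [0.5954, 0.2137, 0.2263]
tool_rot: [-3.141, 0.0, 1.161]
ft_force: [-0.3, -1.2, -0.9]
opening: 0.0005
```

Emit:
step_arm:
  motion:
    - [[0,0,-20,0,0,5.6],[0,0,-20,0,0,5.6],[0,0,-22,0,0,0],[0,0,-22,0,0,0],[0,0,-22,0,0,0],[0,0,-22,0,0,0],[0,0,-18,0,0,0],[0,0,-18,0,0,0]]

```text
clock: 3.53
position: [0.5949, 0.2123, 0.0611]
tool_rot: [-3.141, 0.001, 1.35]
ft_force: [-0.4, -0.0, 0.5]
opening: 0.0004
```

```bash
python3 - <<'E'
from h import *
s=get_state();print(s['joints'],s['position'],s['tool_rot'],s['ft_force'])
snap('wrist','w2');snap('side','s2')
crop('s2',190,140,350,280,5,'c4')
E
```

```text
[ 6.51284655e-01  4.34636236e-01 -2.84151388e-01 -1.32562744e-04
 -8.53052280e-01  2.26975050e+00] [0.59487741 0.2123178  0.06113732] [-3.14084482e+00  7.34686091e-04  1.35015187e+00] [-0.44815548 -0.01408118  0.45092931]
```

View pics/c4.png

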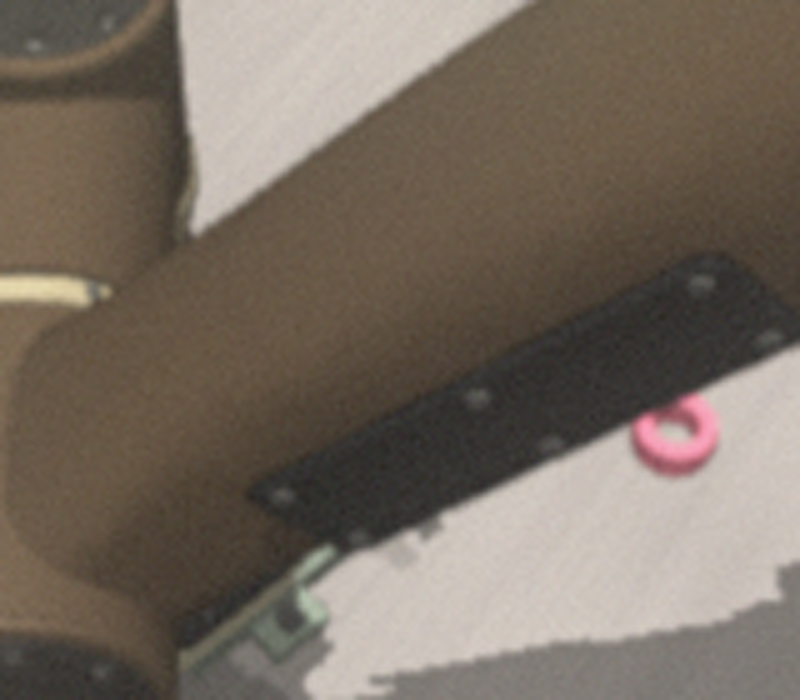

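Emit:
step_arm:
  motion:
    - [[-1.1,-4.9,0,0,0,0],[-1.1,-4.9,0,0,0,0],[-1.1,-4.9,0,0,0,0],[-1.1,-4.9,0,0,0,0],[-1.1,-4.9,0,0,0,0],[-1.1,-4.9,0,0,0,0],[-1.1,-4.9,0,0,0,0],[-1.1,-4.9,0,0,0,0]]

```text
clock: 4.3
position: [0.5872, 0.1734, 0.0634]
tool_rot: [3.14, -0.001, 1.351]
ft_force: [1.0, 4.0, 2.8]
opening: 0.0006
```

```bash
python3 - <<'E'
from h import *
f=lambda x,y:(150+x/4.5,170+y/4.5)
y=np.array([.2147,.9767])
a=[ray('top0',*f(*p),.076)[:2]@y for p in((430,115),(405,276))];b=[ray('top0',*f(*p),.076)[:2]@y for p in((612,143),(590,308))]
print(a,b,np.mean(a)-np.mean(b), np.array([.588,.1825])@y+.0155, get_state()['position'][:2]@y)
E
```

```text
[np.float64(0.1412458947744986), np.float64(0.14146385839040912)] [np.float64(0.04047193995394473), np.float64(0.041036079538824335)] 0.10060086683606932 0.31999135 0.2954532119903651
```

Emit:
step_arm:
  motion:
    - [[-0.5,-2.2,0,0,0,0],[-0.5,-2.2,0,0,0,0],[-0.5,-2.2,0,0,0,0],[-0.5,-2.2,0,0,0,0],[-0.5,-2.2,0,0,0,0],[-0.5,-2.2,0,0,0,0],[-0.5,-2.2,0,0,0,0],[-0.5,-2.2,0,0,0,0]]

```text
clock: 4.97
position: [0.583, 0.1564, 0.0628]
tool_rot: [3.141, -0.001, 1.351]
ft_force: [1.3, 4.9, 3.5]
opening: 0.0007
```

Emit:
step_arm:
  motion:
    - [[-0.1,-0.6,0,0,0,0],[-0.1,-0.6,0,0,0,0],[-0.1,-0.6,0,0,0,0],[-0.1,-0.6,0,0,0,0],[-0.1,-0.6,0,0,0,0],[-0.1,-0.6,0,0,0,0],[-0.1,-0.6,0,0,0,0],[-0.1,-0.6,0,0,0,0]]

```text
clock: 5.63
position: [0.5825, 0.1539, 0.0629]
tool_rot: [3.14, -0.004, 1.351]
ft_force: [-1.7, 18.2, 1.8]
opening: 0.0004
```

Emit:
step_arm:
  motion:
    - [[0,-0.4,0,0,0,0],[0,-0.4,0,0,0,0],[0,-0.4,0,0,0,0],[0,0,0,0,0,0],[0,0,0,0,0,0],[0,0,0,0,0,0],[0,0,0,0,0,0],[0,0,0,0,0,0]]

```text
clock: 6.3
position: [0.5825, 0.1539, 0.0629]
tool_rot: [3.14, -0.005, 1.351]
ft_force: [-1.6, 20.7, 2.7]
opening: 0.0006
```

Emit:
step_arm:
  motion:
    - [[1,4,0,0,0,0],[2,8,0,0,0,0],[1,5,20,0,0,0],[0,0,30,0,0,0],[0,0,30,0,0,0],[0,0,30,0,0,0],[0,0,30,0,0,0],[0,0,23,0,0,0]]

```text
clock: 6.97
position: [0.5854, 0.166, 0.2274]
tool_rot: [-3.141, 0.001, 1.35]
ft_force: [0.2, 0.5, 0.6]
opening: 0.0001
```

Emit:
step_arm:
  motion:
    - [[-13,-26,0,0,0,0],[-13,-26,0,0,0,0],[-13,-26,0,0,0,0],[-13,-26,0,0,0,0],[-13,-26,0,0,0,0],[-13,-26,0,0,0,0],[-13,-26,0,0,0,0],[-10,-18,0,0,0,0]]
  fingers: 0.4

```text
clock: 7.63
position: [0.4824, -0.0355, 0.2248]
tool_rot: [-3.139, 0.002, 1.349]
ft_force: [-0.3, -0.1, 0.1]
opening: 0.0346
```

```bash
python3 - <<'E'
from h import *
s=get_state();print(s['joints'],s['position'],s['tool_rot'],s['ft_force'])
snap('wrist','w3');snap('side','s3')
E
```

```text
[ 3.34411595e-01  4.24990100e-02 -3.96437936e-01  2.29839263e-04
 -1.13509742e+00  2.58550972e+00] [ 0.48238769 -0.03552035  0.22483815] [-3.13895231e+00  1.88594751e-03  1.34922482e+00] [-0.31444888 -0.148479    0.14968594]
```

View pics/w3.png

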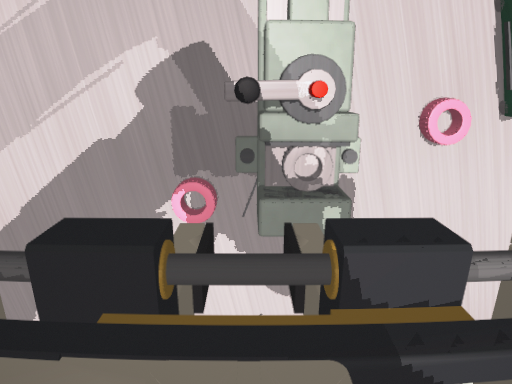

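View pics/s3.png

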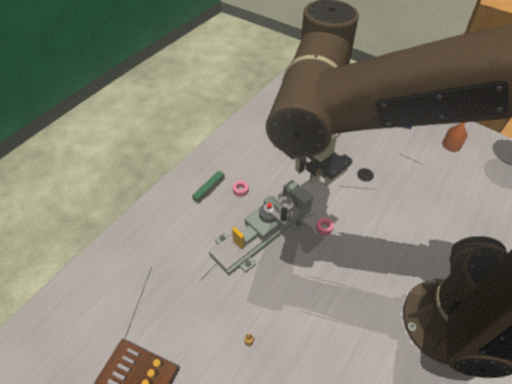

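```bash
python3 - <<'E'
from h import *
crop('w3',215,50,375,240,4,'c5')
E
```

```text
(no output)
```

View pics/c5.png

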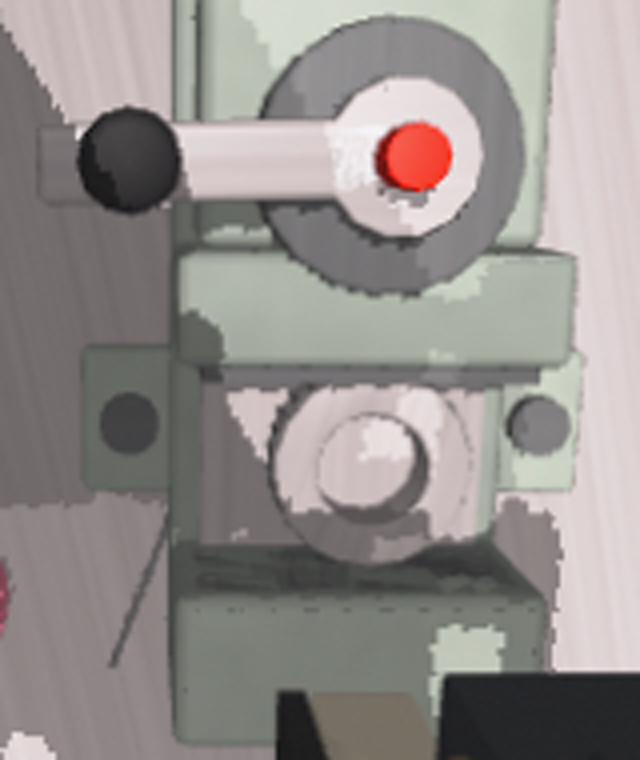

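```bash
python3 - <<'E'
from h import *
np.set_printoptions(precision=4,suppress=True)
f=lambda x,y:(215+x/4,50+y/4)
S=ray('w3',*f(415,157),.117);H=ray('w3',*f(129,160),.148);print(S,H,pt('w3',*f(415,157)),pt('w3',*f(129,160)))
d=H-S;print(np.hypot(*d[:2]),np.degrees(np.arctan2(d[1],d[0])))
M=ray('w3',*f(375,362),.076);F=ray('w3',*f(375,600),.076);y=np.array([.2147,.9767]);print('gap',(M-F)[:2]@y)
crop('s3',220,160,340,260,6,'c6')
# red pin depth helper test
z=np.load('pics/w3.npz');im=z['im'].astype(int);m=(im[...,2]>180)&(im[...,1]<100)&(im[...,0]<100)
vs,us=np.nonzero(m);k=(us>300)&(us<335)&(vs<110);print(us[k].mean(),vs[k].mean(),k.sum())
E
```

```text
[0.5505 0.0253 0.117 ] [0.4977 0.0362 0.148 ] [0.5507 0.0252 0.1159] [0.4977 0.0362 0.1482]
0.05395987481363428 168.30174256610542
gap 0.05643471173413046
319.1682242990654 88.83644859813084 214
```

View pics/c6.png

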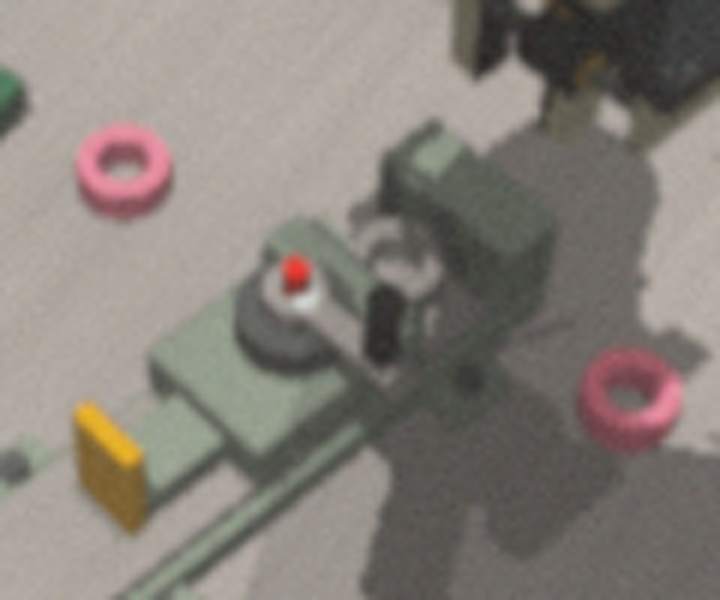

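```bash
python3 - <<'E'
from h import *
np.set_printoptions(precision=4,suppress=True)
f=lambda x,y:(215+x/4,50+y/4);y=np.array([.2147,.9767]);x=np.array([.9767,-.2147])
for n,p,z in [('mv face top',(375,364),.076),('fx face top L',(200,600),.076),('fx top R',(500,600),.076),('fx top edge alt',(375,545),.03),('ring far',(372,384),.052),('ring near',(372,565),.052),('ring L',(271,472),.052),('ring R',(475,472),.052)]:
    q=ray('w3',*f(*p),z)[:2];print(n,q@y,q@x)
z=np.load('pics/w3.npz');d=z['d']
for v in range(130,215,3):
    q=pt('w3',309,v);print(v,q[:2]@y,q[2],pt('w3',275,v)[:2]@y,pt('w3',275,v)[2])
E
```

```text
mv face top 0.09779034273037536 0.5332104982754585
fx face top L 0.042044849618455976 0.4940115031329114
fx top R 0.04161891181393117 0.5653278678562318
fx top edge alt 0.042544413913412835 0.5431704979140478
ring far 0.08952748474380476 0.5368413547718616
ring near 0.04340137223996689 0.538674845243647
ring L 0.0676049470340534 0.5125335837590214
ring R 0.06741429158043241 0.5635016426561329
130 0.10796890694991344 0.07852805378255355 0.10779428882589473 0.0762529637228625
133 0.10512722031046413 0.07700999775845498 0.1052246474680573 0.07720607532396528
136 0.10243027906519311 0.07694838296055416 0.1025289836848749 0.0771040874207123
139 0.09985286910971507 0.07787021901174893 0.09992958280401182 0.07781853574758818
142 0.09675354820227994 0.07510169074511124 0.09646370993081477 0.07244277540836846
145 0.09347789013547704 0.07156991262514675 0.09381144729556712 0.07314718441909396
148 0.08756945643207922 0.05210785843193763 0.08410025702111477 0.029800526814180595
151 0.08463948114271821 0.052340926290789735 0.08121973223006371 0.03147468066523959
154 0.07779800448120502 0.03071355
[... 1051 characters left out ...]
8153 0.04872857997105542
193 0.043624558841706795 0.058949688458784934 0.04388681164792271 0.05921442892964049
196 0.04349600650490573 0.0686321770514806 0.04406470021183112 0.06988240467830363
199 0.042346800297695844 0.07457318878492693 0.04239998726055838 0.07415774862268343
202 0.03990247713669966 0.07626471508490507 0.04057809048867256 0.07774762215912334
205 0.036743907600357256 0.07579122984891767 0.03777016348468756 0.07825329365198515
208 0.03398070754120601 0.07652610739938667 0.0339051892715309 0.07573009431934866
211 0.031105409349319407 0.07695143660442999 0.030922769766561456 0.075862126552107
214 0.027905767261872563 0.07651513636233649 0.028070212956208318 0.07638473940191716
```

Emit:
step_arm:
  motion:
    - [[5.1,24,0,0,0,0],[5.1,24,0,0,0,0],[5.1,23.7,0,0,0,0],[0,0,-20,0,0,0],[0,0,-25,0,0,0],[0,0,-25,0,0,0],[0,0,-25,0,0,0],[0,0,-18,0,0,0]]

```text
clock: 8.4
position: [0.4984, 0.038, 0.1099]
tool_rot: [-3.138, 0.003, 1.35]
ft_force: [-1.0, -0.5, 0.5]
opening: 0.0351
```

```bash
python3 - <<'E'
from h import *
s=get_state();print(s['joints'],s['position'],s['tool_rot'],s['ft_force'])
snap('wrist','w4')
E
```

```text
[ 4.69806505e-01  1.86451971e-01 -5.22966837e-01 -1.90313338e-04
 -8.65583355e-01  2.45120009e+00] [0.49844676 0.03802868 0.10992205] [-3.13825800e+00  2.56711421e-03  1.35009089e+00] [-0.99750909 -0.45905318  0.52132761]
```

View pics/w4.png

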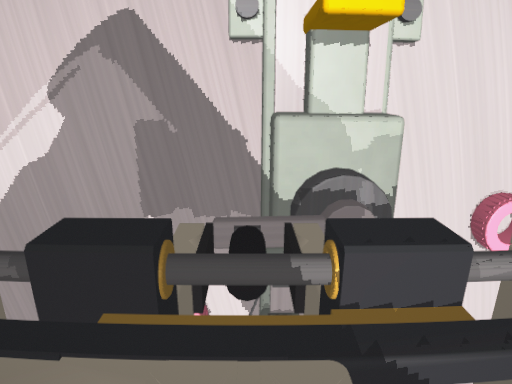

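Emit:
step_arm:
  motion:
    - [[0,0,0,0,0,0],[0,0,0,0,0,0],[0,0,0,0,0,0],[0,0,0,0,0,0],[0,0,0,0,0,0],[0,0,0,0,0,0],[0,0,0,0,0,0],[0,0,0,0,0,0]]
  fingers: 0

```text
clock: 9.12
position: [0.5009, 0.0388, 0.1136]
tool_rot: [3.14, -0.001, 1.351]
ft_force: [-0.3, -0.3, 6.5]
opening: 0.0176
```

```bash
python3 - <<'E'
from h import *
s=get_state();print(s['joints'],s['position'],s['tool_rot'],s['ft_force'],s['opening'])
snap('side','s4');crop('s4',220,140,360,260,5,'c7')
E
```

```text
[ 4.69363683e-01  1.82163159e-01 -5.18475124e-01  6.80055282e-04
 -8.67987674e-01  2.45182455e+00] [0.50091364 0.03876922 0.11362007] [ 3.13958772e+00 -9.80046378e-04  1.35083189e+00] [-0.28806623 -0.27629854  6.45566147] 0.017602507346080966
```

View pics/c7.png

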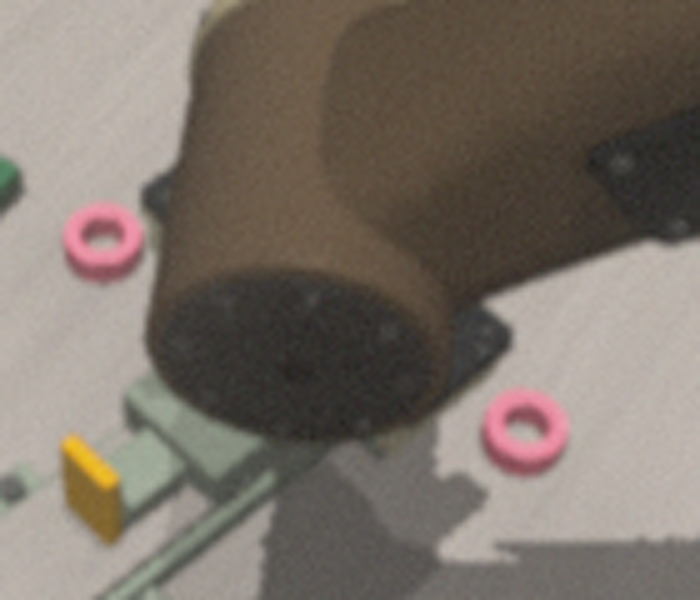

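```bash
cat > arc.py <<'E'
import numpy as np,sys
C=np.array([551.3,27.7]); th0,th1,r0,r1=map(float,sys.argv[1:5]); n=int(sys.argv[5]) if len(sys.argv)>5 else 8
th=np.radians(np.linspace(th0,th1,n+1)); r=np.linspace(r0,r1,n+1)
P=np.c_[C[0]+r*np.cos(th),C[1]+r*np.sin(th)]
D=[];cur=P[0].copy()
for p in P[1:]:
    d=np.round(p-cur,1);cur+=d;D.append([float(d[0]),float(d[1]),0,0,0,0])
for i in range(0,n,8): print([D[i:i+8]])
print('cmd end',cur)
E
python3 arc.py 168.3 200.3 52.1 54.5
```

```text
[[[-0.9, -3.5, 0, 0, 0, 0], [-0.7, -3.7, 0, 0, 0, 0], [-0.4, -3.6, 0, 0, 0, 0], [-0.1, -3.8, 0, 0, 0, 0], [0.1, -3.7, 0, 0, 0, 0], [0.4, -3.7, 0, 0, 0, 0], [0.6, -3.8, 0, 0, 0, 0], [0.9, -3.7, 0, 0, 0, 0]]]
cmd end [500.18249157   8.76521809]
```

Emit:
step_arm:
  motion:
    - [[-0.9,-3.5,0,0,0,0],[-0.7,-3.7,0,0,0,0],[-0.4,-3.6,0,0,0,0],[-0.1,-3.8,0,0,0,0],[0.1,-3.7,0,0,0,0],[0.4,-3.7,0,0,0,0],[0.6,-3.8,0,0,0,0],[0.9,-3.7,0,0,0,0]]

```text
clock: 9.83
position: [0.5009, 0.0092, 0.1136]
tool_rot: [3.139, -0.001, 1.351]
ft_force: [-0.6, 1.6, 7.8]
opening: 0.0176
```

```bash
cat > look.py <<'E'
from h import *
import sys
np.set_printoptions(precision=4,suppress=True)
t=sys.argv[1]
s=get_state();print(s['position'],s['ft_force'],s['joints'][5])
snap('wrist',t)
z=np.load(f'pics/{t}.npz');im=z['im'].astype(int);m=(im[...,2]>110)&(im[...,1]<im[...,2]*.5)&(im[...,0]<im[...,2]*.5)
vs,us=np.nonzero(m)
if len(us):
    u,v=np.median(us),np.median(vs);d=z['d']
    P=np.array([pt(t,a,b) for a,b in zip(us,vs)]);P=P[(np.hypot(P[:,0]-.5507,P[:,1]-.0252)<.015)]
    if len(P): print('pin n',len(P),'xy',np.median(P[:,:2],0),'z med/p80',np.median(P[:,2]),np.percentile(P[:,2],80))
E
python3 look.py w5
```

```text
[0.5009 0.0092 0.1136] [-0.6134  1.6378  7.7723] 2.509826478316988
pin n 703 xy [0.5503 0.0273] z med/p80 0.11544843248381925 0.11615284780415662
```

View pics/w5.png

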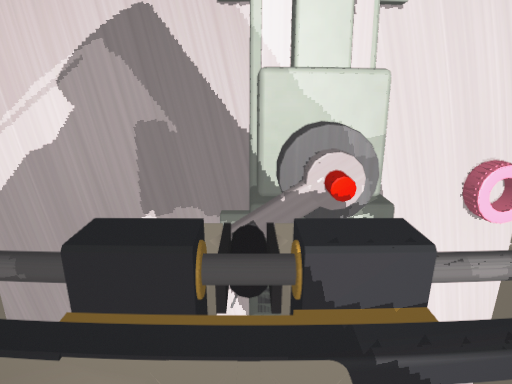

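```bash
python3 arc.py 200.3 376.3 54.5 54.5 88
```

```text
[[[0.7, -1.8, 0, 0, 0, 0], [0.7, -1.7, 0, 0, 0, 0], [0.9, -1.7, 0, 0, 0, 0], [0.8, -1.7, 0, 0, 0, 0], [1.0, -1.7, 0, 0, 0, 0], [0.9, -1.6, 0, 0, 0, 0], [1.1, -1.6, 0, 0, 0, 0], [1.1, -1.6, 0, 0, 0, 0]]]
[[[1.1, -1.5, 0, 0, 0, 0], [1.2, -1.4, 0, 0, 0, 0], [1.3, -1.5, 0, 0, 0, 0], [1.3, -1.4, 0, 0, 0, 0], [1.4, -1.3, 0, 0, 0, 0], [1.4, -1.3, 0, 0, 0, 0], [1.4, -1.2, 0, 0, 0, 0], [1.5, -1.2, 0, 0, 0, 0]]]
[[[1.5, -1.2, 0, 0, 0, 0], [1.6, -1.0, 0, 0, 0, 0], [1.6, -1.1, 0, 0, 0, 0], [1.6, -0.9, 0, 0, 0, 0], [1.7, -0.9, 0, 0, 0, 0], [1.7, -0.9, 0, 0, 0, 0], [1.7, -0.8, 0, 0, 0, 0], [1.8, -0.7, 0, 0, 0, 0]]]
[[[1.7, -0.7, 0, 0, 0, 0], [1.8, -0.6, 0, 0, 0, 0], [1.9, -0.6, 0, 0, 0, 0], [1.8, -0.4, 0, 0, 0, 0], [1.9, -0.5, 0, 0, 0, 0], [1.8, -0.3, 0, 0, 0, 0], [1.9, -0.3, 0, 0, 0, 0], [1.9, -0.2, 0, 0, 0, 0]]]
[[[1.9, -0.2, 0, 0, 0, 0], [1.9, -0.1, 0, 0, 0, 0], [1.9, 0.0, 0, 0, 0, 0], [1.9, 0.1, 0, 0, 0, 0], [1.9, 0.1, 0, 0, 0, 0], [1.9, 0.1, 0, 0, 0, 0], [1.9, 0.3, 0, 0, 0, 0], [1.9, 0.3, 0, 0, 0, 0]]]
[[[1.8, 0.4, 0, 0, 0, 0], [1.9, 0.4, 0, 0, 0, 0], [1.8, 0.5, 0, 0, 0, 0], [1.8, 0.6, 0, 0, 
[... 422 characters left out ...]
1.2, 1.5, 0, 0, 0, 0], [1.1, 1.6, 0, 0, 0, 0], [1.0, 1.6, 0, 0, 0, 0]]]
[[[1.0, 1.6, 0, 0, 0, 0], [0.9, 1.7, 0, 0, 0, 0], [0.8, 1.7, 0, 0, 0, 0], [0.8, 1.7, 0, 0, 0, 0], [0.8, 1.8, 0, 0, 0, 0], [0.6, 1.7, 0, 0, 0, 0], [0.6, 1.8, 0, 0, 0, 0], [0.6, 1.9, 0, 0, 0, 0]]]
[[[0.5, 1.8, 0, 0, 0, 0], [0.4, 1.9, 0, 0, 0, 0], [0.3, 1.8, 0, 0, 0, 0], [0.3, 1.9, 0, 0, 0, 0], [0.2, 1.9, 0, 0, 0, 0], [0.2, 1.9, 0, 0, 0, 0], [0.1, 1.9, 0, 0, 0, 0], [0.0, 1.9, 0, 0, 0, 0]]]
[[[-0.0, 1.9, 0, 0, 0, 0], [-0.1, 1.9, 0, 0, 0, 0], [-0.2, 1.9, 0, 0, 0, 0], [-0.3, 1.9, 0, 0, 0, 0], [-0.3, 1.9, 0, 0, 0, 0], [-0.3, 1.8, 0, 0, 0, 0], [-0.5, 1.9, 0, 0, 0, 0], [-0.5, 1.8, 0, 0, 0, 0]]]
cmd end [603.58505306  42.99200699]
```

Emit:
step_arm:
  motion:
    - [[0.7,-1.8,0,0,0,0],[0.7,-1.7,0,0,0,0],[0.9,-1.7,0,0,0,0],[0.8,-1.7,0,0,0,0],[1.0,-1.7,0,0,0,0],[0.9,-1.6,0,0,0,0],[1.1,-1.6,0,0,0,0],[1.1,-1.6,0,0,0,0]]

```text
clock: 10.55
position: [0.508, -0.0042, 0.1136]
tool_rot: [3.14, -0.001, 1.351]
ft_force: [-0.1, -0.0, 6.9]
opening: 0.0172
```

```bash
python3 look.py w6
```

```text
[ 0.508  -0.0042  0.1136] [-0.1283 -0.0307  6.8717] 2.542132083524526
pin n 678 xy [0.5504 0.0269] z med/p80 0.11553472224437628 0.11619128561580387
```

Emit:
step_arm:
  motion:
    - [[1.1,-1.5,0,0,0,0],[1.2,-1.4,0,0,0,0],[1.3,-1.5,0,0,0,0],[1.3,-1.4,0,0,0,0],[1.4,-1.3,0,0,0,0],[1.4,-1.3,0,0,0,0],[1.4,-1.2,0,0,0,0],[1.5,-1.2,0,0,0,0]]

```text
clock: 11.27
position: [0.5185, -0.0151, 0.1136]
tool_rot: [3.14, -0.001, 1.351]
ft_force: [-1.3, 1.2, 6.7]
opening: 0.0173
```

```bash
python3 look.py w7
```

```text
[ 0.5185 -0.0151  0.1136] [-1.3444  1.2451  6.7096] 2.571330154941205
pin n 659 xy [0.5508 0.0266] z med/p80 0.11569803439716855 0.11625724861403473
```

Emit:
step_arm:
  motion:
    - [[1.5,-1.2,0,0,0,0],[1.6,-1.0,0,0,0,0],[1.6,-1.1,0,0,0,0],[1.6,-0.9,0,0,0,0],[1.7,-0.9,0,0,0,0],[1.7,-0.9,0,0,0,0],[1.7,-0.8,0,0,0,0],[1.8,-0.7,0,0,0,0]]

```text
clock: 11.98
position: [0.5316, -0.0227, 0.1136]
tool_rot: [3.14, -0.0, 1.351]
ft_force: [-0.7, 0.7, 7.6]
opening: 0.0173
```

```bash
python3 look.py w8
```

```text
[ 0.5316 -0.0227  0.1136] [-0.7254  0.7376  7.6136] 2.5947014649460107
pin n 620 xy [0.5513 0.0262] z med/p80 0.11576968577948377 0.11635270060141562
```

Emit:
step_arm:
  motion:
    - [[1.7,-0.7,0,0,0,0],[1.8,-0.6,0,0,0,0],[1.9,-0.6,0,0,0,0],[1.8,-0.4,0,0,0,0],[1.9,-0.5,0,0,0,0],[1.8,-0.3,0,0,0,0],[1.9,-0.3,0,0,0,0],[1.9,-0.2,0,0,0,0]]

```text
clock: 12.7
position: [0.5463, -0.0264, 0.1136]
tool_rot: [3.14, -0.0, 1.351]
ft_force: [-1.0, -0.1, 6.5]
opening: 0.0173
```

```bash
python3 look.py w9
```

```text
[ 0.5463 -0.0264  0.1136] [-1.0009 -0.0629  6.5237] 2.6105973516743655
pin n 630 xy [0.5518 0.0262] z med/p80 0.11581463553058106 0.11641763819048863
```

Emit:
step_arm:
  motion:
    - [[1.9,-0.2,0,0,0,0],[1.9,-0.1,0,0,0,0],[1.9,0.0,0,0,0,0],[1.9,0.1,0,0,0,0],[1.9,0.1,0,0,0,0],[1.9,0.1,0,0,0,0],[1.9,0.3,0,0,0,0],[1.9,0.3,0,0,0,0]]

```text
clock: 13.42
position: [0.5615, -0.0258, 0.1137]
tool_rot: [3.14, -0.0, 1.351]
ft_force: [-0.6, 0.2, 6.7]
opening: 0.0174
```

```bash
python3 look.py w10
```

```text
[ 0.5615 -0.0258  0.1137] [-0.5882  0.1582  6.7218] 2.61831466258956
pin n 654 xy [0.5522 0.0263] z med/p80 0.11543190969415074 0.11600380949828619
```

View pics/w10.png

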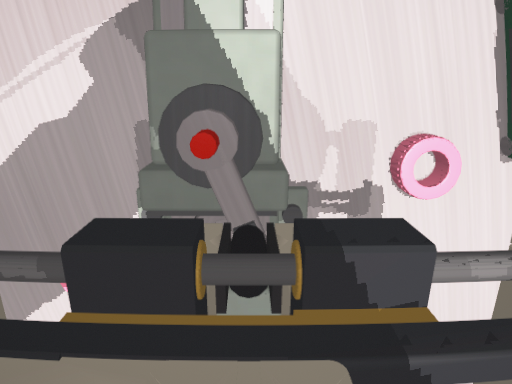

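Emit:
step_arm:
  motion:
    - [[1.8,0.4,0,0,0,0],[1.9,0.4,0,0,0,0],[1.8,0.5,0,0,0,0],[1.8,0.6,0,0,0,0],[1.8,0.6,0,0,0,0],[1.8,0.7,0,0,0,0],[1.7,0.7,0,0,0,0],[1.8,0.8,0,0,0,0]]

```text
clock: 14.13
position: [0.5758, -0.0211, 0.1136]
tool_rot: [3.14, -0.0, 1.351]
ft_force: [-0.6, 0.7, 7.2]
opening: 0.0174
```

```bash
python3 look.py w11
```

```text
[ 0.5758 -0.0211  0.1136] [-0.5997  0.701   7.1521] 2.617914400234269
pin n 595 xy [0.5524 0.0263] z med/p80 0.10999896675589835 0.11055739610474254
```

```bash
python3 -c "
import cv2,numpy as np
a=cv2.imread('pics/w10.png')[60:240,120:300];b=cv2.imread('pics/w11.png')[60:240,100:280]
cv2.imwrite('pics/c8.png',cv2.resize(np.hstack([a,b]),None,fx=2.2,fy=2.2))"; python3 arc.py 296.3 -79.7 54.5 54.5 72
```

```text
[[[-4.5, -2.0, 0, 0, 0, 0], [-4.8, -1.6, 0, 0, 0, 0], [-4.8, -1.1, 0, 0, 0, 0], [-4.9, -0.7, 0, 0, 0, 0], [-5.0, -0.2, 0, 0, 0, 0], [-4.9, 0.2, 0, 0, 0, 0], [-5.0, 0.6, 0, 0, 0, 0], [-4.8, 1.1, 0, 0, 0, 0]]]
[[[-4.7, 1.6, 0, 0, 0, 0], [-4.6, 1.9, 0, 0, 0, 0], [-4.3, 2.4, 0, 0, 0, 0], [-4.2, 2.8, 0, 0, 0, 0], [-3.8, 3.1, 0, 0, 0, 0], [-3.6, 3.5, 0, 0, 0, 0], [-3.2, 3.7, 0, 0, 0, 0], [-2.9, 4.1, 0, 0, 0, 0]]]
[[[-2.5, 4.3, 0, 0, 0, 0], [-2.1, 4.5, 0, 0, 0, 0], [-1.6, 4.7, 0, 0, 0, 0], [-1.3, 4.8, 0, 0, 0, 0], [-0.8, 4.9, 0, 0, 0, 0], [-0.3, 4.9, 0, 0, 0, 0], [0.1, 5.0, 0, 0, 0, 0], [0.5, 4.9, 0, 0, 0, 0]]]
[[[1.0, 4.9, 0, 0, 0, 0], [1.5, 4.7, 0, 0, 0, 0], [1.8, 4.6, 0, 0, 0, 0], [2.3, 4.4, 0, 0, 0, 0], [2.7, 4.2, 0, 0, 0, 0], [3.0, 4.0, 0, 0, 0, 0], [3.4, 3.6, 0, 0, 0, 0], [3.7, 3.3, 0, 0, 0, 0]]]
[[[4.0, 3.0, 0, 0, 0, 0], [4.2, 2.5, 0, 0, 0, 0], [4.5, 2.2, 0, 0, 0, 0], [4.6, 1.8, 0, 0, 0, 0], [4.8, 1.3, 0, 0, 0, 0], [4.9, 0.9, 0, 0, 0, 0], [4.9, 0.5, 0, 0, 0, 0], [5.0, 0.0, 0, 0, 0, 0]]]
[[[5.0, -0.4, 0, 0, 0, 0], [4.8, -0.9, 0, 0, 0, 0], [4.8, -1.4, 0, 0, 0, 0], [4.7, -1.8, 0, 0, 0, 0], [4.4, -2.1, 0, 0, 0, 0], [4.3, -2.6, 0, 0, 0, 0], [4.0, -3.0, 0, 0, 0, 0], [3.7, -3.3, 0, 0, 0, 0]]]
[[[3.3, -3.6, 0, 0, 0, 0], [3.1, -3.9, 0, 0, 0, 0], [2.7, -4.2, 0, 0, 0, 0], [2.2, -4.4, 0, 0, 0, 0], [1.9, -4.6, 0, 0, 0, 0], [1.5, -4.8, 0, 0, 0, 0], [1.0, -4.8, 0, 0, 0, 0], [0.5, -5.0, 0, 0, 0, 0]]]
[[[0.1, -4.9, 0, 0, 0, 0], [-0.3, -5.0, 0, 0, 0, 0], [-0.8, -4.9, 0, 0, 0, 0], [-1.2, -4.8, 0, 0, 0, 0], [-1.7, -4.7, 0, 0, 0, 0], [-2.1, -4.5, 0, 0, 0, 0], [-2.5, -4.3, 0, 0, 0, 0], [-2.9, -4.0, 0, 0, 0, 0]]]
[[[-3.2, -3.8, 0, 0, 0, 0], [-3.5, -3.5, 0, 0, 0, 0], [-3.9, -3.1, 0, 0, 0, 0], [-4.1, -2.8, 0, 0, 0, 0], [-4.4, -2.3, 0, 0, 0, 0], [-4.5, -2.0, 0, 0, 0, 0], [-4.8, -1.6, 0, 0, 0, 0], [-4.8, -1.1, 0, 0, 0, 0]]]
cmd end [561.0473799  -25.95851046]
```

View pics/c8.png

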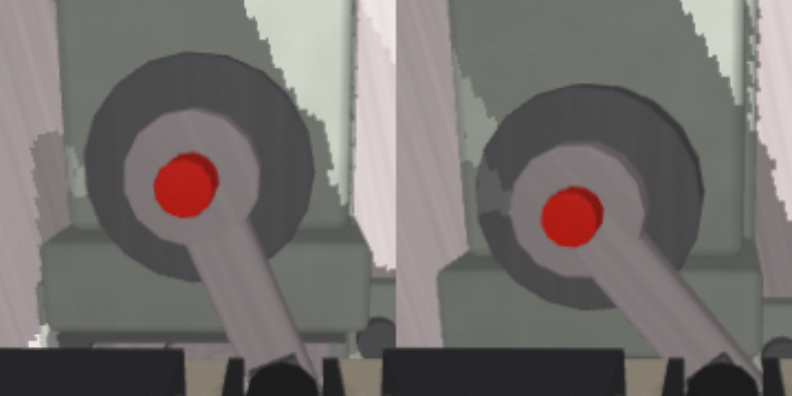

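Emit:
step_arm:
  motion:
    - [[-4.5,-2.0,0,0,0,0],[-4.8,-1.6,0,0,0,0],[-4.8,-1.1,0,0,0,0],[-4.9,-0.7,0,0,0,0],[-5.0,-0.2,0,0,0,0],[-4.9,0.2,0,0,0,0],[-5.0,0.6,0,0,0,0],[-4.8,1.1,0,0,0,0]]

```text
clock: 14.85
position: [0.5375, -0.0247, 0.1137]
tool_rot: [3.139, -0.001, 1.351]
ft_force: [0.7, 1.0, 5.9]
opening: 0.0174
```

```bash
python3 look.py w12
```

```text
[ 0.5375 -0.0247  0.1137] [0.7139 1.0126 5.9236] 2.6017895934162945
pin n 549 xy [0.5514 0.0259] z med/p80 0.10940349663830642 0.10994553922465627
```

Emit:
step_arm:
  motion:
    - [[-4.7,1.6,0,0,0,0],[-4.6,1.9,0,0,0,0],[-4.3,2.4,0,0,0,0],[-4.2,2.8,0,0,0,0],[-3.8,3.1,0,0,0,0],[-3.6,3.5,0,0,0,0],[-3.2,3.7,0,0,0,0],[-2.9,4.1,0,0,0,0]]

```text
clock: 15.57
position: [0.5059, -0.0014, 0.1136]
tool_rot: [3.139, -0.001, 1.351]
ft_force: [0.8, -1.7, 6.8]
opening: 0.0176
```

Emit:
step_arm:
  motion:
    - [[-2.5,4.3,0,0,0,0],[-2.1,4.5,0,0,0,0],[-1.6,4.7,0,0,0,0],[-1.3,4.8,0,0,0,0],[-0.8,4.9,0,0,0,0],[-0.3,4.9,0,0,0,0],[0.1,5.0,0,0,0,0],[0.5,4.9,0,0,0,0]]

```text
clock: 16.23
position: [0.4978, 0.0366, 0.1136]
tool_rot: [3.14, -0.0, 1.351]
ft_force: [0.5, -0.8, 7.2]
opening: 0.0173
```

Emit:
step_arm:
  motion:
    - [[1.0,4.9,0,0,0,0],[1.5,4.7,0,0,0,0],[1.8,4.6,0,0,0,0],[2.3,4.4,0,0,0,0],[2.7,4.2,0,0,0,0],[3.0,4.0,0,0,0,0],[3.4,3.6,0,0,0,0],[3.7,3.3,0,0,0,0]]

```text
clock: 16.9
position: [0.5172, 0.0703, 0.1136]
tool_rot: [3.14, -0.0, 1.351]
ft_force: [-0.7, -1.1, 7.8]
opening: 0.0175
```

```bash
python3 look.py w13
```

```text
[0.5172 0.0703 0.1136] [-0.6508 -1.1323  7.8281] 2.4092087576651866
```

View pics/w13.png

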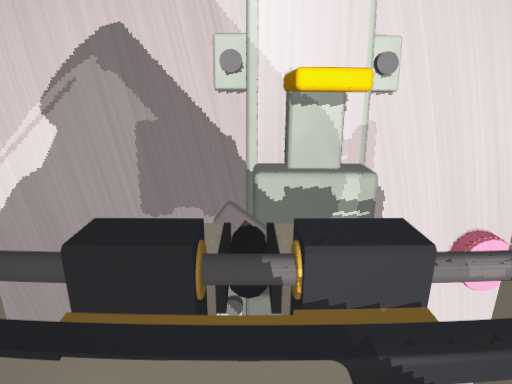

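Going well: knob (248,258) still held, tab (330,80) unmoved relative to the vise; forces small. Continue.

Emit:
step_arm:
  motion:
    - [[4.0,3.0,0,0,0,0],[4.2,2.5,0,0,0,0],[4.5,2.2,0,0,0,0],[4.6,1.8,0,0,0,0],[4.8,1.3,0,0,0,0],[4.9,0.9,0,0,0,0],[4.9,0.5,0,0,0,0],[5.0,0.0,0,0,0,0]]

```text
clock: 17.62
position: [0.5542, 0.0825, 0.1136]
tool_rot: [3.14, -0.001, 1.351]
ft_force: [-0.3, 0.3, 7.7]
opening: 0.0177
```

Emit:
step_arm:
  motion:
    - [[5.0,-0.4,0,0,0,0],[4.8,-0.9,0,0,0,0],[4.8,-1.4,0,0,0,0],[4.7,-1.8,0,0,0,0],[4.4,-2.1,0,0,0,0],[4.3,-2.6,0,0,0,0],[4.0,-3.0,0,0,0,0],[3.7,-3.3,0,0,0,0]]

```text
clock: 18.28
position: [0.59, 0.067, 0.1136]
tool_rot: [3.14, -0.001, 1.351]
ft_force: [-2.0, 0.2, 6.7]
opening: 0.0173
```

Emit:
step_arm:
  motion:
    - [[3.3,-3.6,0,0,0,0],[3.1,-3.9,0,0,0,0],[2.7,-4.2,0,0,0,0],[2.2,-4.4,0,0,0,0],[1.9,-4.6,0,0,0,0],[1.5,-4.8,0,0,0,0],[1.0,-4.8,0,0,0,0],[0.5,-5.0,0,0,0,0]]

```text
clock: 18.95
position: [0.6063, 0.0317, 0.1137]
tool_rot: [3.14, -0.001, 1.351]
ft_force: [-0.9, 1.4, 6.7]
opening: 0.0174
```

Emit:
step_arm:
  motion:
    - [[0.1,-4.9,0,0,0,0],[-0.3,-5.0,0,0,0,0],[-0.8,-4.9,0,0,0,0],[-1.2,-4.8,0,0,0,0],[-1.7,-4.7,0,0,0,0],[-2.1,-4.5,0,0,0,0],[-2.5,-4.3,0,0,0,0],[-2.9,-4.0,0,0,0,0]]

```text
clock: 19.62
position: [0.5949, -0.0055, 0.1137]
tool_rot: [3.139, -0.001, 1.351]
ft_force: [0.0, 1.7, 6.2]
opening: 0.0172
```

```bash
python3 look.py w14
```

```text
[ 0.5949 -0.0055  0.1137] [0.0406 1.7109 6.183 ] 2.6020057575102946
pin n 473 xy [0.552  0.0261] z med/p80 0.10451841061933019 0.10504563281124144
```

View pics/w14.png

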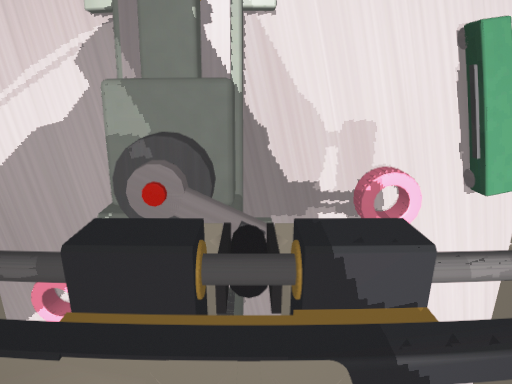

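Emit:
step_arm:
  motion:
    - [[-3.2,-3.8,0,0,0,0],[-3.5,-3.5,0,0,0,0],[-3.9,-3.1,0,0,0,0],[-4.1,-2.8,0,0,0,0],[-4.4,-2.3,0,0,0,0],[-4.5,-2.0,0,0,0,0],[-4.8,-1.6,0,0,0,0],[-1.8,-0.5,0,0,0,0]]

```text
clock: 20.33
position: [0.5642, -0.0252, 0.1137]
tool_rot: [3.139, -0.001, 1.351]
ft_force: [1.3, 1.4, 5.5]
opening: 0.0173
```

Emit:
step_arm:
  motion:
    - [[0,0,0,0,0,0],[0,0,0,0,0,0],[0,0,0,0,0,0],[0,0,0,0,0,0],[0,0,0,0,0,0],[0,0,0,0,0,0],[0,0,0,0,0,0],[0,0,0,0,0,0]]

```text
clock: 21.0
position: [0.5643, -0.0252, 0.1136]
tool_rot: [3.14, -0.0, 1.351]
ft_force: [-0.3, -0.5, 7.0]
opening: 0.0173
```

```bash
python3 look.py w15; python3 - <<'E'
from h import *
snap('side','s15');snap('top','t15')
for t in('w10','w11','w15'):
    z=np.load(f'pics/{t}.npz');im=z['im'].astype(int);m=(im[...,2]>110)&(im[...,1]<im[...,2]*.5)&(im[...,0]<im[...,2]*.5)
    P=np.array([pt(t,u,v) for v,u in zip(*np.nonzero(m))]);P=P[np.hypot(P[:,0]-.5507,P[:,1]-.0252)<.015]
    # hub height: ring of grey pixels 8-12mm from the axis
    c=np.median(P[:,:2],0);H=[]
    for v in range(60,220,2):
        for u in range(100,300,2):
            q=pt(t,u,v)
            if .009<np.hypot(*(q[:2]-c))<.013: H.append(q[2])
    print(t,'pin',np.median(P[:,2]),'hub',np.median(H),'above',np.median(P[:,2])-np.median(H))
E
```

```text
[ 0.5643 -0.0252  0.1136] [-0.2909 -0.4677  6.9952] 2.618927933620949
pin n 501 xy [0.5517 0.0258] z med/p80 0.10389773737758098 0.10443985105535478
w10 pin 0.11543190969415074 hub 0.10094535427739543 above 0.014486555416755309
w11 pin 0.10999896675589835 hub 0.10087257724277605 above 0.009126389513122293
w15 pin 0.10389773737758098 hub 0.10095345019848279 above 0.0029442871790981984
```

View pics/w15.png

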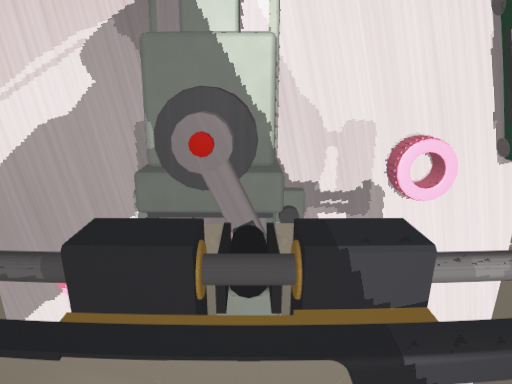

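View pics/s15.png

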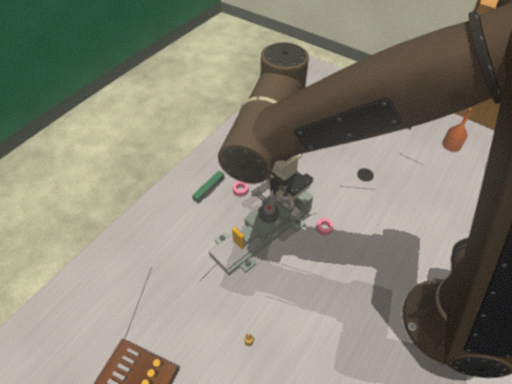

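View pics/t15.png

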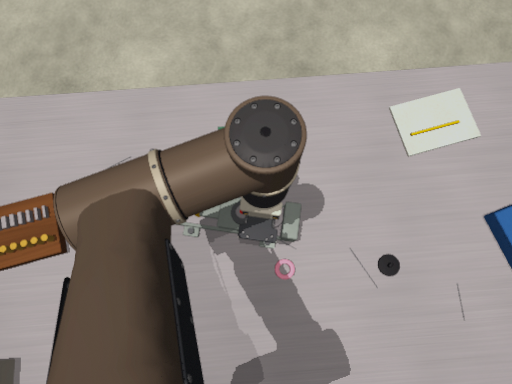

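```bash
python3 - <<'E'
from h import *
for t in('s3','s15'):
    im=np.load(f'pics/{t}.npz')['im'].astype(int);m=(im[...,2]>130)&(im[...,1]>90)&(im[...,0]<60);vs,us=np.nonzero(m);k=(us>225)&(us<255)&(vs>220)&(vs<255);print(t,us[k].mean(),vs[k].mean(),k.sum(),us[k].min(),vs[k].min())
s=get_state();print(s['clock'],s['position'],s['opening'],abs(s['joint_vel']).max()); job_done()
E
```

```text
s3 237.68085106382978 233.3404255319149 47 233 228
s15 237.67708333333334 236.58333333333334 96 233 228
21.15 [ 0.56431213 -0.02520952  0.11363638] 0.017440749909878362 0.0013886332956728432
the job is handed in; nothing more can be done
```

The job is handed in at 21.15 s. The vise is shut on the ring gauge and the bolt is started, and the gripper is still holding the crank knob, at rest.

- **Jaw:** I pushed the yellow tab with closed fingers until it stopped. The force rose from about 5 N to about 20 N with no further movement. In the wrist picture the ring touches the fixed jaw. My first reading of the jaw gap was 56 mm. Allowing for the rounded jaw edges it comes to about 51 mm, against the 50 mm expected, so the nip rests mainly on the force reading. The tab's left and top edges were at the same pixels in the last side picture as just after the push.
- **Drop:** Turning the knob backward, I saw the pin fall from 14.5 to 9.1 mm above the hub, between about 112° and 128° of travel. I checked only every 16°, so the exact drop angle is uncertain by about ±8°.
- **Full turn:** From there I turned it forward about one turn, roughly 355° to 371° from the drop. The pin now stands 2.9 mm above the hub. The expected height is 3.5 mm, and my readings ran about 0.5 mm low before the drop.
- **Final hold:** The opening is 17.4 mm on the 18 mm knob, and the sideways force is under 1 N. A steady vertical force of about 7 N showed from when I gripped the knob.
- **Bystanders:** In the last pictures I saw no change in the sine bar or the black indicator back. The wobble centre shows in place in the side view only, because the arm hides it from above.

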